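# Set the rat trap on the shop counter

## Task

Set the big rat trap that is screwed to the shop counter: draw its steel lever back and down until the catch engages, then let go so that the trap stays cocked with its jaw open, and never let it snap shut. Leave the small mouse trap next to it unset, as it is.

Things in the scene. Friction and masses are not known exactly. Their poses are not given: they have to be found in the camera images.
- rat_trap: The larger of two like black snap traps, screwed to the counter. Base 155 x 80 mm; cheeks 59 mm high carry the hinge. Origin: on the counter under the hinge; x points out of the toothed mouth, y along the hinge (its axis is 50 mm above the origin), z up. The white pedal in the mouth, 34 to 70 mm ahead of the hinge, 20 mm high, is the hair trigger: about 1.3 N on it fires the set trap.
- rat_grip (a point): Centre of the bar at the end of the rat trap's steel lever: 16 mm thick, 36 mm long, flat ends, along the trap's y, on two 7 mm rods 18 mm apart, 100 mm from the hinge axis. Unset, the lever stands 65 degrees above level, leaning to the trap's -x (bar 42 mm behind the hinge, 141 mm above the counter). Drawn back and down to -x it stands at 65 degrees minus the joint angle.
- rat_lever (a joint): Angle (rad) of the rat trap's lever and jaw, one rigid piece: 0 unset, jaw shut (sprung to there); grows as the lever is drawn back and down and the jaw lifts. The catch snaps in by 0.85; hard stop at 1.05. Let go between these, it comes back a little and rests on the catch at about 0.8; let go sooner, it snaps shut. Pull at the bar: 2 to 3 N at first, 4 to 5 N at the end.
- mouse_lever (a joint): The same angle for the bystander, the small mouse trap: same shape at 0.6 times the size (base 93 x 48 mm, bar 85 mm above the counter), screwed down 0.26 m or more to the left or right of the rat trap. 0 = unset, as it must stay.
There are look-alikes about, which are no part of the job. What is shaped like the part that bears mouse_lever but blue or red is not meant.

How it is judged:
At the end, for the whole second after the job is handed in: The rat trap stands cocked by its own catch: its lever stays beyond 0.72 rad and at rest with nothing holding it. The mouse trap's lever is unset (below 0.1 rad) (value of joint rat_lever above 0.72 rad and velocity of joint rat_lever between -0.1 and 0.1 rad/s and value of joint mouse_lever below 0.1 rad); the robot touches nothing.
It fails at once if the rat trap snapped shut (its lever flew forward off the catch or out of the grip, faster than 2.5 rad/s below 0.7 rad) (velocity of joint rat_lever below -2.5 rad/s and value of joint rat_lever below 0.7 rad).
It fails at once if the mouse trap was drawn (its lever beyond 0.3 rad) (value of joint mouse_lever above 0.3 rad).
It also fails if it takes over 35 s, if anything falls off the work surface, if the arm or the gripper's body presses on something with over 40 N, if the wrist force passes 120 N, or if a joint passes its speed limit or range.

## Robot

A 6-joint arm with a two-finger parallel gripper is mounted at the origin on the work surface. World frame = base frame: x ahead of the robot, y to its left, z up, the work surface at z = 0. Lengths are in m, angles in rad, forces in N, time in s.
With the tool pointing down it reaches from about 0.375 to 0.9 m from the base axis. Payload 3.1 kg.
Tool frame: the origin (TCP) lies between the finger pads; the fingertips stand 17 mm ahead of it and the grasp point (between the pads) lies 2 mm behind it; z points along the fingers, y is the direction in which the jaws open and shut (so a half turn about z gives the same grasp; the last joint's range is limited). The gripper opens to 85 mm and grips with 20 to 120 N. Pads are 22 mm wide; open, the fingers measure 114 mm over their backs; the gripper's body (76 mm by 85 mm) begins 54 mm behind the grasp point. The pads swing forward as they close: fully open they stand 13 mm farther back than shut.
Start: joints at [1.169, 0.527, 1.433, -0, 1.181, -0.178], TCP at [0.138, 0.61, 0.248] pointing down, gripper open.
Joint ranges: [-3.08, 3.08], [-0.75, 2.2], [0.22, 2.44], [-1.43, 4.57], [0, 2.65], [-2.85, 2.85]. Speed limits (rad/s): [2.79, 2.79, 3.14, 3.14, 3.14, 3.14].

## Interface

Orientations are given as a unit quaternion [x, y, z, w].
In Python, from station import manip, snapshot, camera_info, sign_off, search_frame, landmark_of gives the robot as it stands.
- The arm moves only by the tool play_rows, never from a script. Its argument "rows" is a list of rows, each an object of numbers: "grip": the finger opening in cm, from 0 to 8.54; "x", "y", "z": the shift along the world's x, y, z in cm; "roll": the turn about the world's z in rad. A call has 1 to 20 rows; each row is the pose to reach, as a shift and turn from the pose measured when the call began; what a row does not reach only later rows make up. A row lasts 1/10 s, in which the tool goes at most 50 mm and 8.59 degrees, less where a joint would pass 70% of its speed; a pose out of reach is approached as far as the arm can. A call with a gripper value outside its range is refused whole. The fingers move at their own pace and stop on an object; "grip_force" is the grip in N (left out, the last holds). Time passes only in rows, so rows that repeat a pose let the fingers close. It gives the time, the measured TCP pose, the force and the opening at its end, in the units of the state.
- manip.sense(): the state, without advancing time (a new reading comes with each control period).
- snapshot(name): name is "scene" or "side" or "wrist"; returns the picture (384x512x3 uint8, red, green, blue); there is no depth.
- camera_info(name): a dict with "fx", "fy", "cx", "cy" (pixels), "k1" (the pictures are not rectified: a ray, as slopes to the right and down, at radius r is drawn at 1 + k1 r^2 times it, then the intrinsics apply), "R" (3x3) and "t" (3): a world point X has camera coordinates R X + t. Camera axes: x right, y down, z forward; pixel columns grow to the right and rows downward; lengths in m; the calibration is good to about 2 mm. A picture is of the moment at which its call begins: read the wrist's pose just before it. camera_info takes no time and is no camera call; for the wrist camera it gives the pose at the moment of the call.
- sign_off(): hands the job in, once; it reports no verdict.
Trained networks look in the newest picture that a camera, given by its name, has taken for a name from the list of things; names that differ only in an ending like _2 or _b are one class to them, and where a whole thing is asked for, a point or a joint stands for the part that bears it (a point fixed in the world has none). Each returns a list of dicts, best first, with "score" (0 to 1); they miss things now and then, are a little off and sometimes report something else, mostly with a low value. They report only what shows in the picture. A call takes as long as a camera call. They do not tell look-alikes from the thing itself.
- search_frame(label, camera): "point" ([column, row] in pixels, amid what is visible of it).
- landmark_of(label, camera): "point" ([column, row] in pixels: a listed point, or the origin of a listed thing).
The state is a dict: "t": time; "q": joint angles; "qd": joint speeds; "tau": joint torques, N m; "tcp_pos": TCP position; "tool_rot": TCP orientation; "force": force on the tool from outside, world axes, zero at the start; "ft_torque": the same for the moment, N m; "finger_gap": opening from 0.0 (shut) to 1.0 (fully open).
Only numpy, scipy, OpenCV 4.12 (cv2) and the standard library are available. Lean on these libraries where they do the work, as an engineer would, in place of code of your own. Each camera call takes 0.05 s, during which the arm holds its last target. There are 200 camera calls.

## Working session

There is one attempt and no reset: what is moved stays moved. The work goes in short steps, Python scripts to look and compute and a tool call to move; the robot and the scene stay as the last step left them, time stands still between calls to the robot, and variables do not carry over. Pictures are saved under pics/ and viewed, and the job is handed in when it is done.

Besides the shell and the picture viewer there is one more tool, called after ">>>" as name(argument=value, ...) on one line, values as JSON. play_rows: Moves the arm, as the interface text tells. Its arguments: {"type":"object","properties":{"rows":{"type":"array","items":{"type":"object","properties":{"grip":{"type":"number"},"x":{"type":"number"},"y":{"type":"number"},"z":{"type":"number"},"roll":{"type":"number"}}}},"grip_force":{"type":"number"}},"required":["rows"]}

```bash
mkdir -p pics
cat > h.py <<'E'
import numpy as np, cv2
from station import *
def snap(n,f):
    im=snapshot(n); cv2.imwrite('pics/'+f,cv2.cvtColor(im,cv2.COLOR_RGB2BGR)); return im
def ray(n,p,ci=None):
    c=ci or camera_info(n); d=np.array([(p[0]-c['cx'])/c['fx'],(p[1]-c['cy'])/c['fy']]); u=d.copy()
    for _ in range(20): u=d/(1+c['k1']*(u@u))
    R=np.array(c['R']);t=np.array(c['t']); v=R.T@np.array([u[0],u[1],1]); return -R.T@t, v/np.linalg.norm(v)
def atz(n,p,z,ci=None):
    o,v=ray(n,p,ci); return o+v*(z-o[2])/v[2]
def proj(n,X,ci=None):
    c=ci or camera_info(n); q=np.array(c['R'])@np.array(X)+np.array(c['t']); u=q[:2]/q[2]; u=u*(1+c['k1']*(u@u))
    return np.array([c['fx']*u[0]+c['cx'],c['fy']*u[1]+c['cy']])
def tri(l):
    A=0;b=0
    for o,v in l:
        P=np.eye(3)-np.outer(v,v);A=A+P;b=b+P@o
    return np.linalg.solve(A,b)
E
python3 - <<'E'
from h import *
for n in ('scene','side','wrist'):
    snap(n,n+'0.png')
    for f,l in ((search_frame,'rat_trap'),(landmark_of,'rat_trap'),(landmark_of,'rat_grip'),(search_frame,'mouse_lever')):
        print(n,f.__name__,l,[(np.round(d['point']),round(d['score'],2)) for d in f(l,n)])
print(manip.sense())
E
python3 -c "
import cv2,numpy as np
a=[cv2.imread('pics/%s0.png'%n) for n in('scene','side')]
cv2.imwrite('pics/w.png',a[0])"
```

```text
scene call rat_trap [(array([395., 281.]), 0.67)]
scene call rat_trap [(array([388., 277.]), 0.77)]
scene call rat_grip [(array([404., 203.]), 0.88)]
scene call mouse_lever [(array([160., 286.]), 0.77), (array([122., 229.]), 0.68), (array([214., 166.]), 0.54)]
side call rat_trap [(array([233., 153.]), 0.59)]
side call rat_trap [(array([229., 159.]), 0.72)]
side call rat_grip [(array([218., 119.]), 0.95)]
side call mouse_lever [(array([328., 267.]), 0.68), (array([342., 217.]), 0.55), (array([220., 260.]), 0.53)]
wrist call rat_trap []
wrist call rat_trap []
wrist call rat_grip []
wrist call mouse_lever []
{'t': 0.75, 'q': array([ 1.16948345e+00,  5.27456002e-01,  1.43267684e+00, -3.41048297e-05,
        1.18138889e+00, -1.78495556e-01]), 'qd': array([ 0.00030024,  0.00041403,  0.00065065,  0.00029036, -0.00187724,
        0.00034458]), 'tau': array([ 4.23437623e-04, -4.42228317e+01, -1.78405255e+01, -4.49201593e-05,
        6.55493368e-04,  3.24235998e-06]), 'tcp_pos': array([0.13808559, 0.60954714, 0.24834485]), 'tool_rot': array([1.11171903e-01, 9.93801191e-01, 2.94727962e-05, 2.52549658e-05]), 'force': array([-0.44055138, -0.96866355,  0.44975755]), 'ft_torque': array([ 0.0121812 , -0.00278897, -0.000998  ]), 'finger_gap': 0.9978974897907574}
```

View pics/scene0.png

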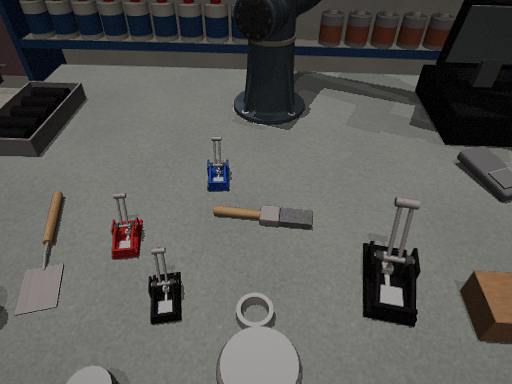

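View pics/side0.png

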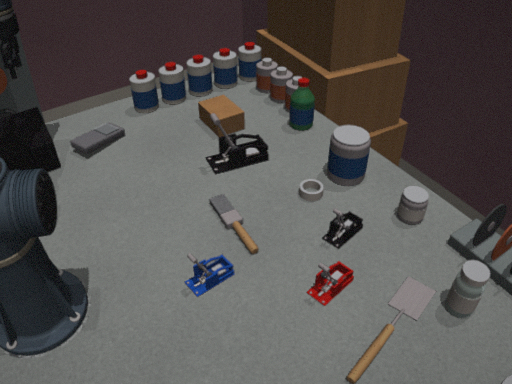

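View pics/wrist0.png

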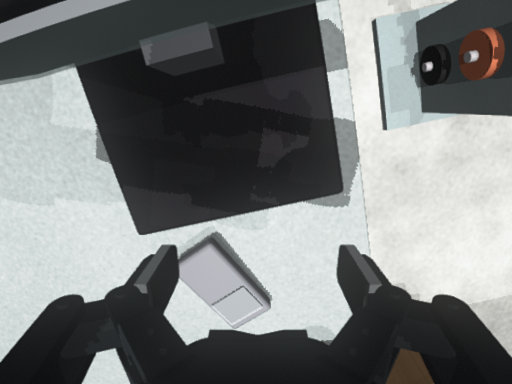

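The big black trap at scene (390,280), side (235,153), is the rat trap: it is about 1.6 times the size of the others. The small black one at scene (165,290) is the mouse trap. The blue (218,170) and red (125,238) ones are look-alikes. I'll triangulate next and enlarge a crop to confirm.

Run:
```python
from h import *
g=tri([ray('scene',(406,203)),ray('side',(217,118.5))]); print('grip',g)
o=tri([ray('scene',(388,277)),ray('side',(229,159))]);print('origin tri',o, atz('scene',(388,277),0),atz('side',(229,159),0))
# bar ends and hinge
print('base corners(z~.01)',[np.round(atz('scene',p,0.0),3) for p in ((364,313),(414,323))])
a=cv2.imread('pics/scene0.png')[180:335,340:440];b=cv2.imread('pics/side0.png')[100:180,190:290]
c=cv2.resize(a,None,fx=3.5,fy=3.5,interpolation=2);d=cv2.resize(b,None,fx=4.3,fy=4.3,interpolation=2)
H=max(c.shape[0],d.shape[0]);f=lambda m:cv2.copyMakeBorder(m,0,H-m.shape[0],0,0,0)
cv2.imwrite('pics/crop.png',np.hstack([f(c),f(d)]))
```

```text
grip [0.54719904 0.22867966 0.142532  ]
origin tri [ 0.58210615  0.23475502 -0.00380402] [0.5883912  0.22918551 0.        ] [0.57942025 0.23615901 0.        ]
base corners(z~.01) [array([0.661, 0.175, 0.   ]), array([0.674, 0.253, 0.   ])]
```

View pics/crop.png

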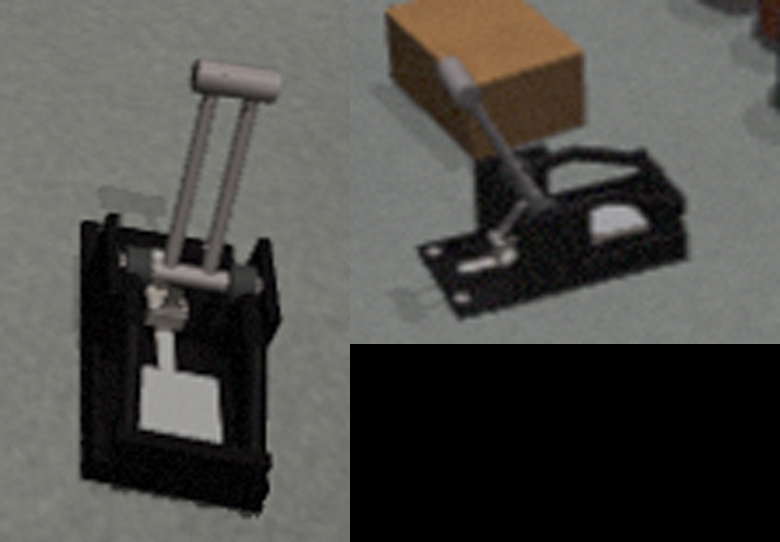

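The crop confirms the big black trap (bar, two rods, white pedal). The yaw is about -0.165. The bar is at roughly (0.547, 0.229, 0.142). I'll grip it by its flat ends with the jaws along the trap's y, so it can turn between the pads.

>>> play_rows(rows=[{"x": 4, "y": -3.7, "z": 2, "grip": 8.5}, {"x": 8, "y": -7.5, "z": 4}, {"x": 12, "y": -11, "z": 5}, {"x": 16, "y": -15, "z": 5}, {"x": 20, "y": -18.5, "z": 5}, {"x": 24, "y": -22, "z": 5}, {"x": 28, "y": -26, "z": 5}, {"x": 32, "y": -30, "z": 5}, {"x": 36, "y": -33.5, "z": 5}, {"x": 39, "y": -36.5, "z": 5, "roll": 0.06}, {"x": 41, "y": -38, "z": 5, "roll": 0.06}, {"x": 41, "y": -38, "z": 5, "roll": 0.06}, {"x": 41, "y": -38, "z": 5, "roll": 0.06}, {"x": 41, "y": -38, "z": 5, "roll": 0.06}], grip_force=40)

```text
invalid input at $.rows[0]: expected keys grip, x, y, z, roll
```

Run:
```python
from h import *
s=manip.sense();print(s['t'],s['tcp_pos'],s['tool_rot'])
c=camera_info('wrist');snap('wrist','w1.png')
for l in('rat_grip','rat_trap'): print(l,landmark_of(l,'wrist'))
for d in landmark_of('rat_grip','wrist')[:1]:
    print(atz('wrist',d['point'],.141,c))
for d in landmark_of('rat_trap','wrist')[:1]:
    print(atz('wrist',d['point'],.0,c))
snap('scene','s1.png');snap('side','d1.png')
print(proj('wrist',(.547,.229,.141),c))
```

```text
0.75 [0.13808559 0.60954714 0.24834485] [1.11171903e-01 9.93801191e-01 2.94727962e-05 2.52549658e-05]
rat_grip []
rat_trap []
[ 79.6170864  490.39556764]
```

View pics/w1.png

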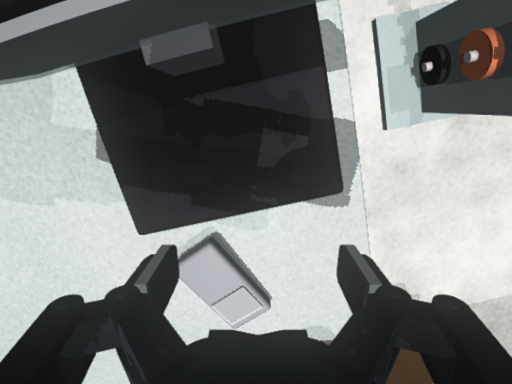

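The move was refused because every row needs all its keys, so the arm hasn't moved and the picture is unchanged.

>>> play_rows(rows=[{"x": 4, "y": -3.7, "z": 2, "roll": 0, "grip": 8.5}, {"x": 8, "y": -7.5, "z": 4, "roll": 0, "grip": 8.5}, {"x": 12, "y": -11, "z": 5, "roll": 0, "grip": 8.5}, {"x": 16, "y": -15, "z": 5, "roll": 0, "grip": 8.5}, {"x": 20, "y": -18.5, "z": 5, "roll": 0, "grip": 8.5}, {"x": 24, "y": -22, "z": 5, "roll": 0, "grip": 8.5}, {"x": 28, "y": -26, "z": 5, "roll": 0, "grip": 8.5}, {"x": 32, "y": -30, "z": 5, "roll": 0.03, "grip": 8.5}, {"x": 36, "y": -33.5, "z": 5, "roll": 0.06, "grip": 8.5}, {"x": 39, "y": -36.5, "z": 5, "roll": 0.06, "grip": 8.5}, {"x": 41, "y": -38, "z": 5, "roll": 0.06, "grip": 8.5}, {"x": 41, "y": -38, "z": 5, "roll": 0.06, "grip": 8.5}, {"x": 41, "y": -38, "z": 5, "roll": 0.06, "grip": 8.5}, {"x": 41, "y": -38, "z": 5, "roll": 0.06, "grip": 8.5}], grip_force=40)

```text
t: 2.5
tcp_pos: [0.5471, 0.2299, 0.298]
tool_rot: [0.081, 0.997, 0.0, -0.001]
force: [-0.8, 0.6, -0.5]
finger_gap: 0.993
```

Run:
```python
from h import *
s=manip.sense();print(s['t'],s['tcp_pos'],s['tool_rot'])
c=camera_info('wrist');snap('wrist','w2.png')
for l in('rat_grip','rat_trap'): print(l,landmark_of(l,'wrist'))
for d in landmark_of('rat_grip','wrist')[:1]:
    print(atz('wrist',d['point'],.141,c))
for d in landmark_of('rat_trap','wrist')[:1]:
    print(atz('wrist',d['point'],.0,c))
snap('scene','s2.png')
print(proj('wrist',(.547,.229,.141),c))
```

```text
2.5 [0.54709883 0.2299375  0.2979575 ] [ 8.14491726e-02  9.96677025e-01  1.67863301e-04 -9.54493543e-04]
rat_grip [{'point': [259.7, 181.7], 'score': 0.71}]
rat_trap [{'point': [257.2, 185.0], 'score': 0.59}]
[0.5446467  0.23148543 0.141     ]
[0.58583578 0.22174703 0.        ]
[257.7506617  184.18121803]
```

View pics/w2.png

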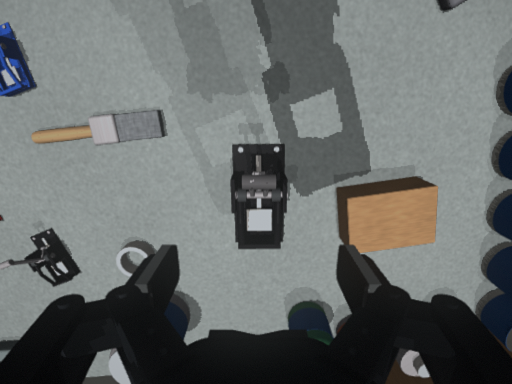

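View pics/s2.png

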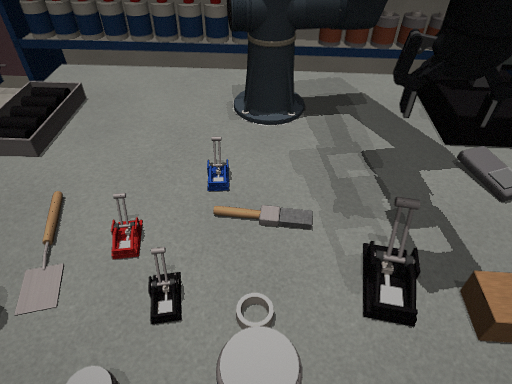

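The wrist view shows the bar at (259,182), and the trap's front edge runs level in the picture, so the tool yaw already matches the trap. Both estimates put the bar at (0.546, 0.230). Next I descend and close.

>>> play_rows(rows=[{"x": -0.1, "y": 0, "z": -4, "roll": 0, "grip": 8.5}, {"x": -0.1, "y": 0, "z": -8, "roll": 0, "grip": 8.5}, {"x": -0.1, "y": 0, "z": -12, "roll": 0, "grip": 8.5}, {"x": -0.1, "y": 0, "z": -14.5, "roll": 0, "grip": 8.5}, {"x": -0.1, "y": 0, "z": -16.3, "roll": 0, "grip": 8.5}, {"x": -0.1, "y": 0, "z": -16.3, "roll": 0, "grip": 8.5}, {"x": -0.1, "y": 0, "z": -16.3, "roll": 0, "grip": 5.5}, {"x": -0.1, "y": 0, "z": -16.3, "roll": 0, "grip": 5.5}, {"x": -0.1, "y": 0, "z": -16.3, "roll": 0, "grip": 5.5}])

```text
t: 3.7
tcp_pos: [0.5469, 0.2311, 0.1371]
tool_rot: [0.08, 0.997, 0.0, 0.001]
force: [-0.3, -0.3, -0.0]
finger_gap: 0.645
```

Run:
```python
from h import *
s=manip.sense();print(s['t'],s['tcp_pos'],s['force'],s['finger_gap'])
a=snap('wrist','w3.png');b=snap('scene','s3.png');c=snap('side','d3.png')
f=lambda m,x,y:cv2.resize(m[y:y+150,x:x+130],(390,450),interpolation=2)
cv2.imwrite('pics/c3.png',np.hstack([f(b,330,150),f(c,160,60)])[:,:,::-1])
```

```text
3.7 [0.54694674 0.23105317 0.13706891] [-0.3290519  -0.29402114 -0.02379198] 0.6452297000658128
```

View pics/w3.png

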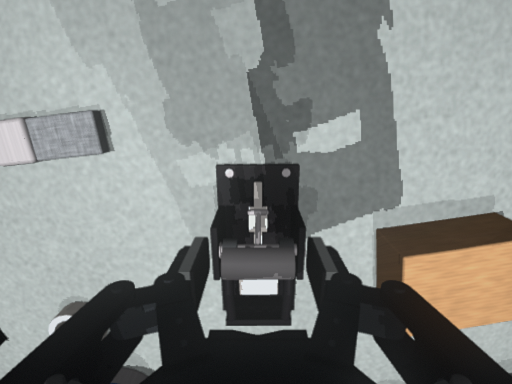

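View pics/c3.png

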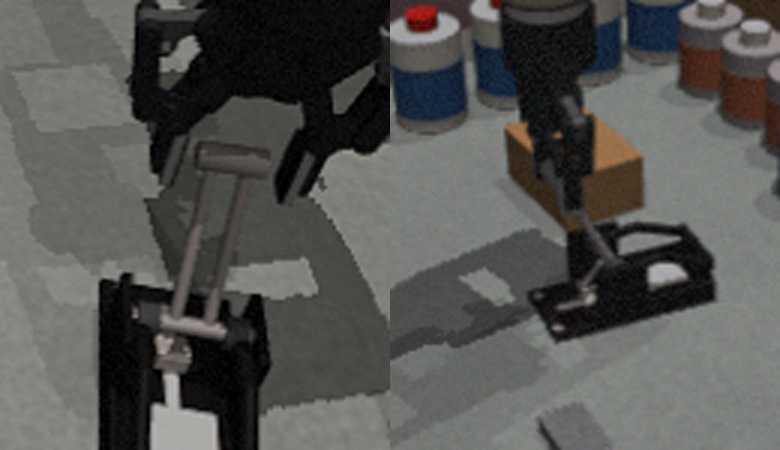

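The wrist view shows the bar centred between the pads (column 258, pads at 207 and 310). I'll close on the ends.

>>> play_rows(rows=[{"x": 0, "y": 0, "z": 0, "roll": 0, "grip": 3.0}, {"x": 0, "y": 0, "z": 0, "roll": 0, "grip": 3.0}, {"x": 0, "y": 0, "z": 0, "roll": 0, "grip": 3.0}, {"x": 0, "y": 0, "z": 0, "roll": 0, "grip": 3.0}, {"x": 0, "y": 0, "z": 0, "roll": 0, "grip": 3.0}], grip_force=50)

```text
t: 4.35
tcp_pos: [0.5468, 0.2311, 0.1372]
tool_rot: [0.08, 0.997, 0.001, 0.001]
force: [-1.3, 0.3, 6.1]
finger_gap: 0.407
```

Run:
```python
from h import *
s=manip.sense();print(s['t'],s['tcp_pos'],s['force'],s['finger_gap'])
a=snap('wrist','w4.png');b=snap('scene','s4.png');c=snap('side','d4.png')
f=lambda m,x,y:cv2.resize(m[y:y+150,x:x+130],(390,450),interpolation=2)
cv2.imwrite('pics/c4.png',np.hstack([f(b,330,150),f(c,160,60)])[:,:,::-1])
ax=np.array([.987,-.162]);b0=s['tcp_pos'][:2]
for th in np.arange(0,1.0,.1):
    e=np.radians(65)-th; d=.1*np.array([np.cos(np.radians(65))-np.cos(e),np.sin(e)-np.sin(np.radians(65))])
    print(round(th,2),np.round(100*np.r_[ax*d[0],d[1]],2))
```

```text
4.35 [0.54680842 0.23112259 0.1372444 ] [-1.29319621  0.25619565  6.0664347 ] 0.4070954219602185
0.0 [ 0. -0.  0.]
0.1 [-0.87  0.14 -0.47]
0.2 [-1.69  0.28 -1.02]
0.3 [-2.46  0.4  -1.65]
0.4 [-3.15  0.52 -2.36]
0.5 [-3.78  0.62 -3.14]
0.6 [-4.32  0.71 -3.97]
0.7 [-4.78  0.78 -4.85]
0.8 [-5.15  0.85 -5.78]
0.9 [-5.43  0.89 -6.74]
```

View pics/c4.png

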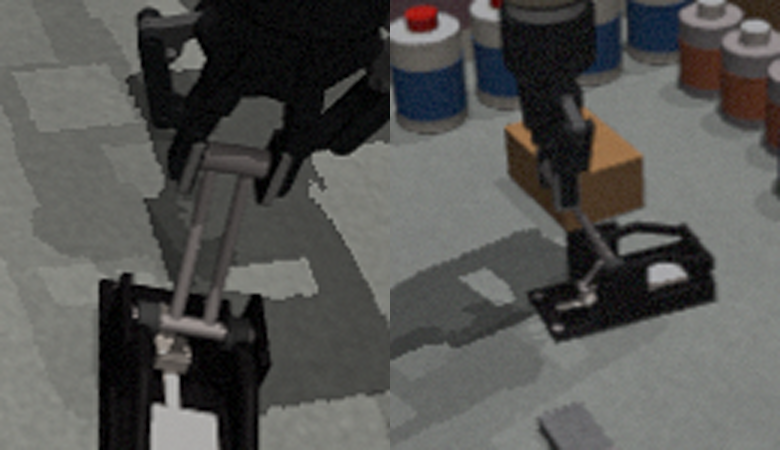

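The ends are gripped (opening about 35 mm). I'll draw along the arc to 0.5 rad first, then check the force.

>>> play_rows(rows=[{"x": -0.45, "y": 0.07, "z": -0.22, "roll": 0, "grip": 3.0}, {"x": -0.87, "y": 0.14, "z": -0.47, "roll": 0, "grip": 3.0}, {"x": -1.3, "y": 0.21, "z": -0.74, "roll": 0, "grip": 3.0}, {"x": -1.69, "y": 0.28, "z": -1.02, "roll": 0, "grip": 3.0}, {"x": -2.09, "y": 0.34, "z": -1.33, "roll": 0, "grip": 3.0}, {"x": -2.46, "y": 0.4, "z": -1.65, "roll": 0, "grip": 3.0}, {"x": -2.82, "y": 0.46, "z": -2.0, "roll": 0, "grip": 3.0}, {"x": -3.15, "y": 0.52, "z": -2.36, "roll": 0, "grip": 3.0}, {"x": -3.47, "y": 0.57, "z": -2.74, "roll": 0, "grip": 3.0}, {"x": -3.78, "y": 0.62, "z": -3.14, "roll": 0, "grip": 3.0}, {"x": -3.78, "y": 0.62, "z": -3.14, "roll": 0, "grip": 3.0}])

```text
t: 5.6
tcp_pos: [0.5106, 0.237, 0.1071]
tool_rot: [0.08, 0.997, 0.001, 0.004]
force: [0.3, -2.9, 9.9]
finger_gap: 0.409
```

```bash
cat > look.py <<'E'
from h import *
import sys
k=sys.argv[1]
s=manip.sense();print(s['t'],s['tcp_pos'],s['force'],s['finger_gap'])
a=snap('wrist','w%s.png'%k);b=snap('scene','s%s.png'%k);c=snap('side','d%s.png'%k)
f=lambda m,x,y:cv2.resize(m[y:y+150,x:x+130],(390,450),interpolation=2)
cv2.imwrite('pics/c%s.png'%k,np.hstack([f(b,330,150),f(c,160,60)])[:,:,::-1])
E
python3 look.py 5
```

```text
5.6 [0.51058107 0.23701535 0.10708984] [ 0.3295886  -2.88233476  9.93310734] 0.40892218162676575
```

View pics/c5.png

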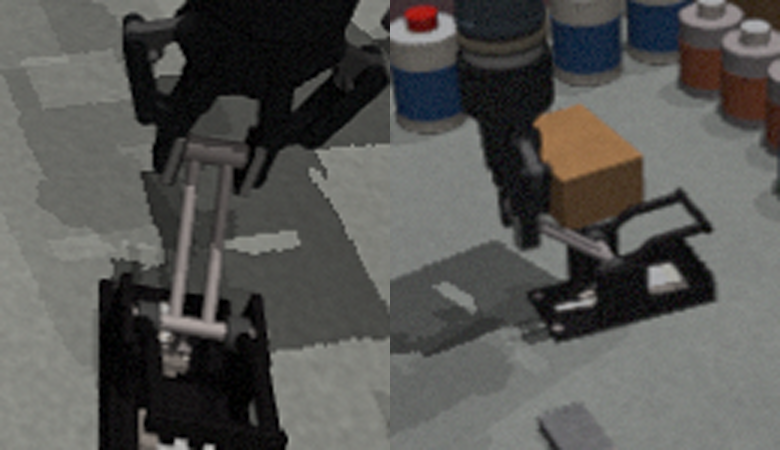

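The lever is drawn about halfway and the jaw is lifting. Continuing past the catch.

>>> play_rows(rows=[{"x": -0.4, "y": 0.06, "z": -0.5, "roll": 0, "grip": 3.0}, {"x": -0.7, "y": 0.12, "z": -0.96, "roll": 0, "grip": 3.0}, {"x": -0.95, "y": 0.16, "z": -1.4, "roll": 0, "grip": 3.0}, {"x": -1.16, "y": 0.19, "z": -1.84, "roll": 0, "grip": 3.0}, {"x": -1.36, "y": 0.22, "z": -2.3, "roll": 0, "grip": 3.0}, {"x": -1.53, "y": 0.26, "z": -2.77, "roll": 0, "grip": 3.0}, {"x": -1.68, "y": 0.28, "z": -3.25, "roll": 0, "grip": 3.0}, {"x": -1.81, "y": 0.3, "z": -3.73, "roll": 0, "grip": 3.0}, {"x": -1.92, "y": 0.31, "z": -4.2, "roll": 0, "grip": 3.0}, {"x": -1.92, "y": 0.31, "z": -4.2, "roll": 0, "grip": 3.0}, {"x": -1.92, "y": 0.31, "z": -4.2, "roll": 0, "grip": 3.0}])

```text
t: 6.85
tcp_pos: [0.4923, 0.2398, 0.0662]
tool_rot: [0.08, 0.997, 0.001, 0.005]
force: [-0.3, -2.5, 9.3]
finger_gap: 0.416
```

```bash
python3 look.py 6
```

```text
6.85 [0.49228531 0.23983038 0.06618326] [-0.32511632 -2.527087    9.30519273] 0.4162505978112914
```

View pics/c6.png

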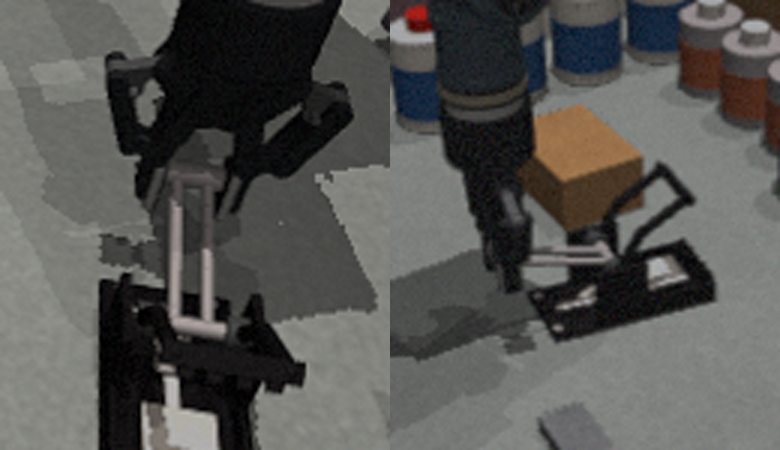

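Run:
```python
from h import *
ax=np.array([.987,-.162]);o=np.array([.5468,.2305])+.042*ax
im=cv2.imread('pics/s6.png'); d=cv2.imread('pics/d6.png')
for th,col in((.8,(0,0,255)),(.93,(0,255,0))):
    e=np.radians(65)-th
    y=np.array([.162,.987])
    for n,m in(('scene',im),('side',d)):
      for w in(-.009,.009):
        P=[proj(n,np.r_[o-ax*r*np.cos(e)+y*w,.05+r*np.sin(e)]) for r in(0,.092)]
        print(n,th,np.round(P,1).tolist())
f=lambda m,x,y:cv2.resize(m[y:y+90,x:x+80],(400,450),interpolation=2)
cv2.imwrite('pics/z6.png',np.hstack([f(im,365,185),f(d,185,110)]))
```

```text
scene 0.8 [[387.0, 258.6], [389.4, 210.0]]
scene 0.8 [[398.1, 260.6], [399.7, 211.7]]
side 0.8 [[234.6, 146.7], [202.4, 144.6]]
side 0.8 [[232.2, 143.2], [200.3, 141.1]]
scene 0.93 [[387.0, 258.6], [387.6, 213.3]]
scene 0.93 [[398.1, 260.6], [397.8, 214.9]]
side 0.93 [[234.6, 146.7], [201.6, 148.7]]
side 0.93 [[232.2, 143.2], [199.5, 145.1]]
```

View pics/z6.png

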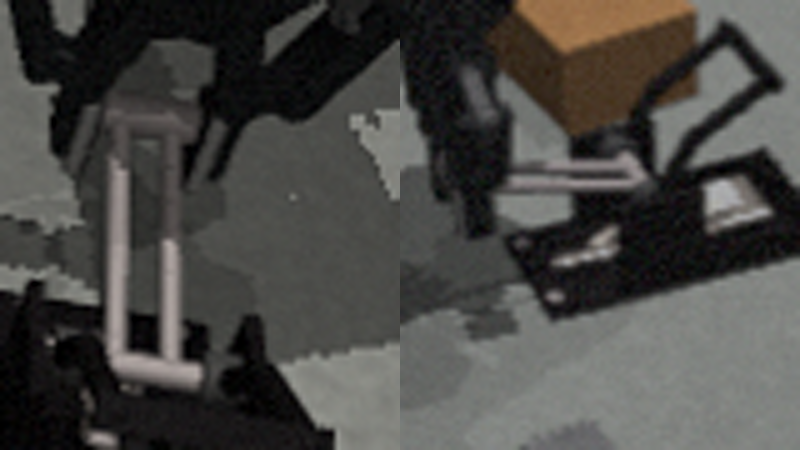

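Rod directions in both pictures put the lever at about 0.87–0.93. That is marginal for the catch, so I'll draw 6 mm more and then ease back gently to feel it.

>>> play_rows(rows=[{"x": -0.05, "y": 0.01, "z": -0.4, "roll": 0, "grip": 3.0}, {"x": -0.1, "y": 0.01, "z": -0.8, "roll": 0, "grip": 3.0}, {"x": -0.1, "y": 0.01, "z": -0.8, "roll": 0, "grip": 3.0}, {"x": -0.1, "y": 0.01, "z": -0.8, "roll": 0, "grip": 3.0}])

```text
t: 7.4
tcp_pos: [0.4912, 0.24, 0.0592]
tool_rot: [0.079, 0.997, 0.001, 0.005]
force: [-2.1, -0.4, 10.0]
finger_gap: 0.407
```

```bash
python3 look.py 7
python3 - <<'E'
import cv2,numpy as np
im=cv2.imread('pics/s7.png'); d=cv2.imread('pics/d7.png')
f=lambda m,x,y:cv2.resize(m[y:y+90,x:x+80],(400,450),interpolation=2)
cv2.imwrite('pics/z7.png',np.hstack([f(im,365,185),f(d,185,110)]))
E
```

```text
7.4 [0.49117731 0.23997198 0.0591734 ] [-2.07871025 -0.44251588  9.99124989] 0.4071883920044203
```

View pics/z7.png

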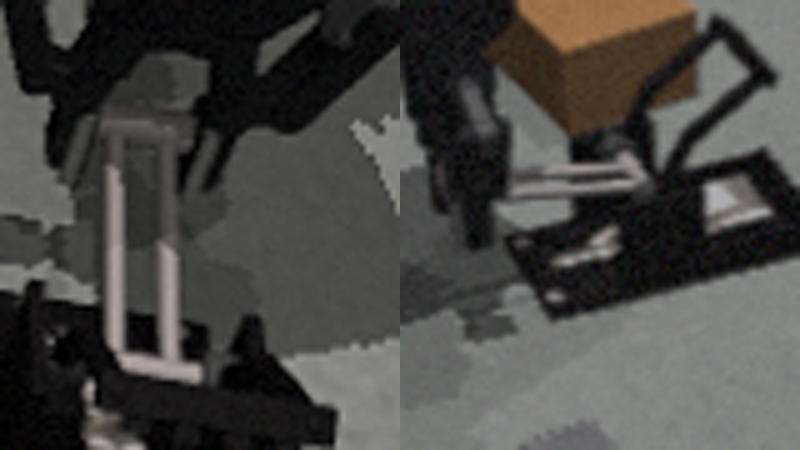

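The lever now points visibly further down (about 0.93 or more). I'll ease back gradually and watch the force.

>>> play_rows(rows=[{"x": 0.1, "y": -0.02, "z": 0.4, "roll": 0, "grip": 3.0}, {"x": 0.2, "y": -0.03, "z": 0.8, "roll": 0, "grip": 3.0}, {"x": 0.25, "y": -0.04, "z": 1.1, "roll": 0, "grip": 3.0}, {"x": 0.25, "y": -0.04, "z": 1.1, "roll": 0, "grip": 3.0}, {"x": 0.25, "y": -0.04, "z": 1.1, "roll": 0, "grip": 3.0}])

```text
t: 8.05
tcp_pos: [0.4937, 0.2395, 0.0699]
tool_rot: [0.079, 0.997, 0.001, 0.005]
force: [1.2, 0.3, -0.6]
finger_gap: 0.408
```

>>> play_rows(rows=[{"x": 0.05, "y": -0.01, "z": 0.2, "roll": 0, "grip": 3.0}, {"x": 0.1, "y": -0.02, "z": 0.35, "roll": 0, "grip": 3.0}, {"x": 0.1, "y": -0.02, "z": 0.35, "roll": 0, "grip": 3.0}, {"x": 0.1, "y": -0.02, "z": 0.35, "roll": 0, "grip": 3.0}])

```text
t: 8.45
tcp_pos: [0.4946, 0.2393, 0.0732]
tool_rot: [0.079, 0.997, 0.001, 0.005]
force: [2.1, 0.4, -2.4]
finger_gap: 0.408
```

The vertical force dropped from +10 N to -2.4 N, so the catch is now holding the lever. I'll go back to neutral and open slowly.

>>> play_rows(rows=[{"x": -0.05, "y": 0.01, "z": -0.3, "roll": 0, "grip": 3.0}, {"x": -0.05, "y": 0.01, "z": -0.3, "roll": 0, "grip": 3.0}, {"x": -0.05, "y": 0.01, "z": -0.3, "roll": 0, "grip": 4.2}, {"x": -0.05, "y": 0.01, "z": -0.3, "roll": 0, "grip": 5.5}, {"x": -0.05, "y": 0.01, "z": -0.3, "roll": 0, "grip": 6.5}, {"x": -0.05, "y": 0.01, "z": -0.3, "roll": 0, "grip": 6.5}, {"x": -0.05, "y": 0.01, "z": -0.3, "roll": 0, "grip": 6.5}])

```text
t: 9.15
tcp_pos: [0.4941, 0.2394, 0.0702]
tool_rot: [0.079, 0.997, 0.001, 0.005]
force: [0.5, 0.9, 0.2]
finger_gap: 0.76
```

```bash
python3 look.py 8
```

```text
9.15 [0.49414382 0.23937915 0.0701849 ] [0.51654457 0.85440834 0.24096868] 0.7603940999679719
```

View pics/c8.png

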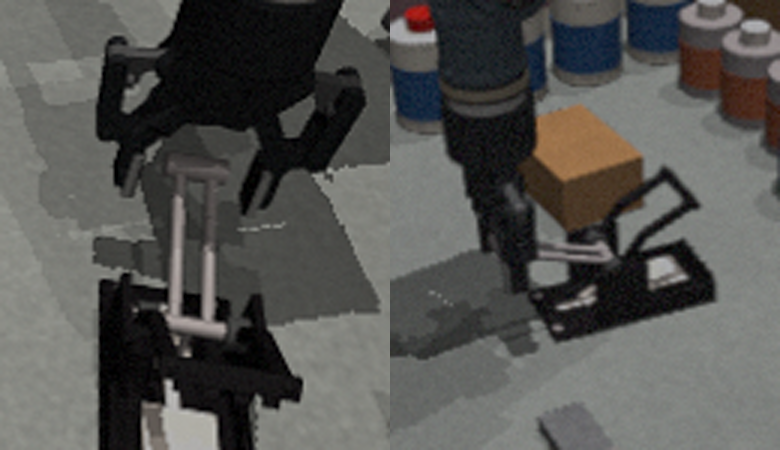

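View pics/w8.png

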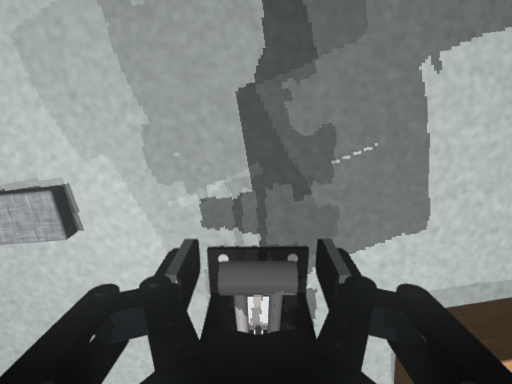

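The fingers are clear on both sides (pads at columns 197 and 320, bar from 218 to 298). The lever stays down and the jaw stays up. Now I lift straight up.

>>> play_rows(rows=[{"x": 0, "y": 0, "z": 1.5, "roll": 0, "grip": 7.5}, {"x": 0, "y": 0, "z": 4, "roll": 0, "grip": 7.5}, {"x": 0, "y": 0, "z": 7, "roll": 0, "grip": 7.5}, {"x": 0, "y": 0, "z": 11, "roll": 0, "grip": 7.5}, {"x": -1, "y": 0, "z": 15, "roll": 0, "grip": 7.5}, {"x": -2, "y": 0, "z": 18, "roll": 0, "grip": 7.5}, {"x": -2, "y": 0, "z": 18, "roll": 0, "grip": 7.5}, {"x": -2, "y": 0, "z": 18, "roll": 0, "grip": 7.5}])

```text
t: 10.1
tcp_pos: [0.4741, 0.2394, 0.2508]
tool_rot: [0.079, 0.997, 0.001, 0.006]
force: [-0.6, -1.2, -0.5]
finger_gap: 0.877
```

```bash
python3 look.py 9
```

```text
10.1 [0.47409418 0.23944573 0.25077343] [-0.63122835 -1.23467066 -0.52217519] 0.8768337183452142
```

View pics/s9.png

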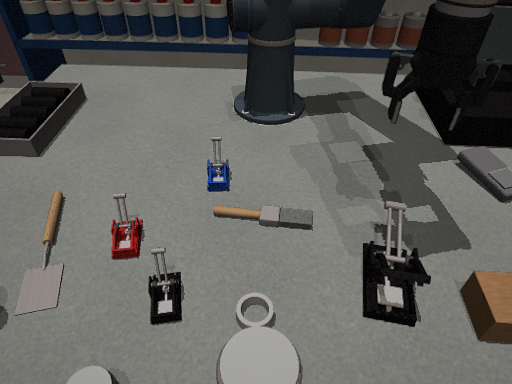

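View pics/c9.png

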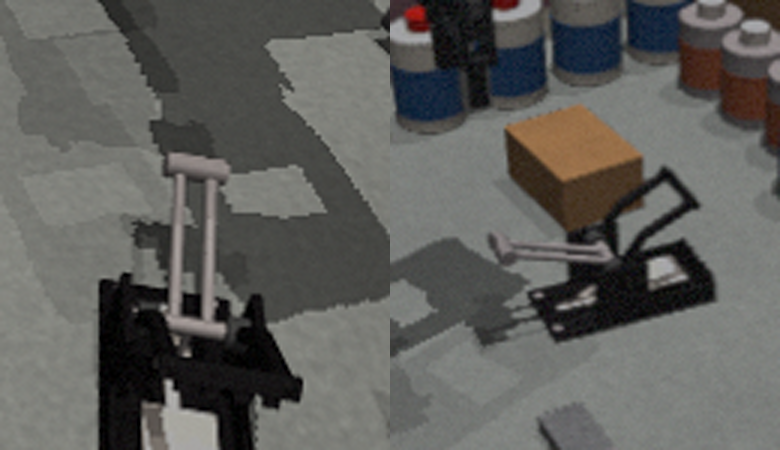

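The trap stands cocked with its jaw open: the bar is at scene (396,206) and the arm is well clear. The mouse trap at (165,290) is unchanged.

```bash
python3 -c "
from station import *
print(sign_off())"
```

```text
the job is handed in; nothing more can be done
None
```

The rat trap is set and stays cocked on its own catch with its jaw open. I handed the job in at about 10 s on the robot's clock.

- **What I did:** I gripped the lever's bar by its flat ends and drew it back and down along its arc. My first stop looked marginal for the catch (about 0.87–0.93 rad), so I drew it another 6 mm. Then I eased it back and opened the fingers.
- **Catch:** while easing back, the vertical force went from +10 N to -2.4 N, which showed the catch was holding the lever.
- **Last pictures:** with the arm about 18 cm up and clear, the lever was still down at roughly 0.8 rad by eye and the jaw was open. The mouse trap was unchanged.
- **What went wrong:** the first move call was refused for missing keys, before anything moved. No other check failed or disagreed. `sign_off()` reports no verdict.

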